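# Find and mark the balance point of a ring mandrel

### The arm

A 6-joint arm with a two-finger parallel gripper is mounted at the origin on the work surface. World frame = base frame: x ahead of the robot, y to its left, z up, the work surface at z = 0. Lengths are in m, angles in rad, forces in N, time in s.
With the tool pointing down it reaches from about 0.275 to 1 m from the base axis. Payload 8.4 kg.
Tool frame: the origin (TCP) lies midway between the tips of the shut fingers; the grasp point (between the pads) lies 19 mm behind it; z points along the fingers, y is the line along which they close (so a half turn about z gives the same grasp; the last joint's range is limited). The gripper opens to 85 mm and grips with 20 to 120 N. Pads are 22 mm wide; open, the fingers measure 114 mm over their backs; the gripper's body (76 mm by 85 mm) begins 54 mm behind the grasp point. The pads swing forward as they close: fully open they stand 13 mm farther back than shut.
Start: joints at [-1.231, 0.353, 1.633, -0, 1.155, -0.002], TCP at [0.209, -0.589, 0.231] pointing down, gripper open.
Joint ranges: [-2.63, 2.63], [-0.92, 2.1], [0.06, 2.66], [-1.3, 4.44], [0, 2.69], [-3.02, 3.02]. Speed limits (rad/s): [2.22, 2.22, 2.79, 3.14, 3.14, 3.14].

### API

Orientations are given as a rotation vector (axis times angle).
In Python, from cell import telemetry, imaging, workorder gives the robot as it stands.
- The arm moves only by the tool drive_tool, never from a script. Its argument "rows" is text: rows parted by semicolons, each of 4 numbers parted by spaces: the shift along the tool's x, y, z as a fraction of full scale, then the turn about the tool's z as a fraction of full scale. In form: x y z roll; .... A call has 1 to 20 rows; each row is the pose to reach, as a shift and turn from the pose commanded when the call began, along the tool's axes at that moment; what a row does not reach only later rows make up. Full scale, the value 1, is 0.1 m for a shift and 1.5 rad for a turn. A row lasts 1/10 s, in which the tool goes at most 50 mm and 8.59 degrees, less where a joint would pass 70% of its speed; a pose out of reach is approached as far as the arm can. A call with a number of a shift or a turn outside -1 to 1 is refused whole. A call with a gripper value outside its range is refused whole. "jaw" is the opening, from 0 (shut) to 1 (fully open), set as the call begins (left out, the last holds). The fingers move at their own pace and stop on an object; "newtons" is the grip in N (left out, the last holds). Time passes only in rows, so rows that repeat a pose let the fingers close. It gives the time, the measured TCP pose, the force, the opening and the grip force at its end, in the units of the state.
- telemetry.get_state(): the state, without advancing time (a new reading comes with each control period).
- imaging.snapshot(name): name is "side" or "top" or "wrist"; returns the picture (480x640x3 uint8, blue, green, red); there is no depth.
- imaging.camera_params(name): a dict with "camera_matrix" (3x3 intrinsics, pixels), "dist_coeffs" ([k1, k2, p1, p2, k3] as OpenCV has them; the pictures are not rectified), "R" (3x3) and "t" (3): a world point X has camera coordinates R X + t. Camera axes: x right, y down, z forward; pixel columns grow to the right and rows downward; lengths in m; the calibration is good to about 2 mm. A picture is of the moment at which its call begins: read the wrist's pose just before it. camera_params takes no time and is no camera call; for the wrist camera it gives the pose at the moment of the call.
- workorder.job_done(): hands the job in; it is judged then, once.
The state is a dict: "time": time; "q": joint angles; "dq": joint speeds; "joint_efforts": joint torques, N m; "eef_pos": TCP position; "tcp_rot": TCP orientation; "wrist_force": force on the tool from outside, world axes, zero at the start; "ft_torque": the same for the moment, N m; "grip_width": finger opening in m; "gripper_force": force on a finger pad.
Only numpy, scipy, OpenCV 4.12 (cv2) and the standard library are available. Lean on these libraries where they do the work, as an engineer would, in place of code of your own. Each camera call takes 0.05 s, during which the arm holds its last target. There are 200 camera calls.

### The job

Slide the steel ring mandrel along the balancing edge, without lifting it off and without pressing hard on the edge, until it stays level by itself when you let go. Then mark that point: set the brass marker clip astride the mandrel directly above the edge, gently, so that the mandrel stays balanced with the clip on it and nothing touching it. Leave the bench block, the glass cone and the burnisher where they are.

Things in the scene. Friction and masses are not known exactly. Their poses are not given: they have to be found in the camera images.
- stand: Balancing stand, fixed to the bench: dark base plate 250 x 80 x 12 mm, a steel edge in the middle, a grey rest near each end. Origin: centre of the plate's underside; x runs along the mandrel, y along the edge, z up.
- edge (a point): Middle of the edge's flat top, 70 mm above the bench; axes as the stand's. The flat is 10 mm wide (x) and 36 mm long (y); two brass cheeks (20 mm long in x, 6 mm thick, tops 4 mm above the edge), 20 mm apart, stop the mandrel from leaving sideways.
- rest (a point): Middle of the black rubber top of the stand's +x rest, 87 mm from the edge, 59 mm above the bench (14 mm long in x, 40 mm wide in y); a like one stands at x = -87 mm. An unbalanced mandrel tips down onto one of them, at 0.12 rad; a level one touches neither. Within 3 mm of balance it only leans, some 0.03 rad per mm.
- mandrel: Ring mandrel across the edge, 300 mm long: steel bar 14 mm wide, 12 mm thick from x = -150 to +75 mm, then walnut handle 20 mm wide, 16 mm thick to x = +150; underside flat throughout. Origin: middle of its length, on the underside; x to the handle, z up. 0.55 to 0.71 kg. It starts along the stand's x, its middle over the edge, handle tipped down on the +x rest.
- steel_end (a point): Middle of the mandrel's steel end, on its underside (mandrel x = -150 mm); axes as the mandrel's. A weight hidden in the mandrel puts its balance point anywhere from 8 to 55 mm from the middle towards the handle; it balances when that point is over the edge's 10 mm flat. Press it on the stand with less than 20 N, its own weight included.
- rider: Marker clip, 30 g: brass saddle 12 mm long (x), 27 mm wide (y), two legs 6 mm deep, 19 mm apart, that go either side of the bar; on its 5 mm bridge a red grip tab 12 (x) by 14 (y) by 32 mm tall; 43 mm high in all. Origin: centre of the legs' underside, z up; seated, it is 6 mm above the mandrel's underside. Starts standing on the bench between robot and stand.
- block: Bystander: bright steel bench block 64 x 64 x 22 mm, origin at the centre of its underside.
- cone: Bystander: green glass ring-size cone, 100 mm tall, foot 52 mm across, origin at the centre of its underside.
- burnisher: Bystander: walnut-handled burnisher 190 mm long lying along its x beyond the stand, origin near its middle on the bench.

How it is judged:
On the way, in this order (a step that is already met when the one before it is completed fails the run):
1. the mandrel, let go and without the clip, stays level on the edge (angle between mandrel's own z axis and vertical below 0.06 rad and z of mandrel in the frame of stand between 0.066 and 0.074 m and y of mandrel in the frame of stand between -0.02 and 0.02 m and contact force between each of the fingers, rider and mandrel below 0.05 N and distance between rider and edge above 0.05 m), for 0.5 s.
2. the clip sits astride the mandrel directly above the edge (z of rider in the frame of mandrel between 0.0035 and 0.0085 m and y of rider in the frame of mandrel between -0.004 and 0.004 m and angle between rider's own z axis and vertical below 0.12 rad and x of rider in the frame of stand between -0.005 and 0.005 m), for 0.2 s.
At the end, for the whole second after the job is handed in: Mandrel level on the edge (tilt under 0.06 rad, underside within 4 mm of edge height), clip upright astride it (origin 3.5 to 8.5 mm above its underside, within 4 mm of its middle line), within 5 mm of the edge's middle along stand x; both released and at rest (all of step 2 and angle between mandrel's own z axis and vertical below 0.06 rad and z of mandrel in the frame of stand between 0.066 and 0.074 m and y of mandrel in the frame of stand between -0.02 and 0.02 m and contact force between the fingers and mandrel below 0.05 N and contact force between the fingers and rider below 0.05 N and linear speed of each of mandrel, rider below 0.02 m/s and angular speed of mandrel below 0.1 rad/s); the robot touches nothing.
It fails at once if the robot presses the mandrel on the stand with more than 20 N (contact force between mandrel and stand above 20 N and contact force between the fingers and mandrel above 0.5 N).
It fails at once if the clip is pressed on the mandrel with more than 10 N (contact force between rider and mandrel above 10 N).
It fails at once if the mandrel is lifted off: its middle is more than 10 mm above the edge's height while it is near level, or it leaves the stand ((z of mandrel in the frame of stand above 0.08 m and angle between mandrel's own z axis and vertical below 0.08 rad) or z of mandrel in the frame of stand above 0.095 m or z of mandrel in the frame of stand below 0.045 m).
It fails at once if the block, cone or burnisher is moved more than 15 mm or tipped (distance of any of block, cone, burnisher from where it was at the start of the episode above 0.015 m or angle between any of block, cone, burnisher's own z axis and vertical above 0.2 rad).
It also fails if it takes over 72 s, if anything falls off the work surface, if the arm or the gripper's body presses on something with over 40 N, if the wrist force passes 120 N, or if a joint passes its speed limit or range.

## Working session

There is one attempt and no reset: what is moved stays moved. The work goes in short steps, Python scripts to look and compute and a tool call to move; the robot and the scene stay as the last step left them, time stands still between calls to the robot, and variables do not carry over. Pictures are saved under pics/ and viewed, at most 10 in all, crops included, and the job is handed in when it is done.

Besides the shell and the picture viewer there is one more tool, called after "Call:" as a command line: name --argument value ..., lists and objects as JSON in quotes. drive_tool: Moves the arm, as the interface text tells. Shift numbers are shares of 0.1 m and turn numbers shares of 1.5 rad, none past 1 either way. Its arguments: {"type":"object","properties":{"rows":{"type":"string"},"jaw":{"type":"number"},"newtons":{"type":"number"}},"required":["rows"]}

```bash
mkdir -p pics; ls
cat > h.py <<'E'
import numpy as np, cv2
from cell import telemetry, imaging, workorder
def P(n): 
    c=imaging.camera_params(n); return [np.array(c[k],float) for k in ("camera_matrix","dist_coeffs","R","t")]
def ray(c,uv):
    K,d,R,t=c; p=cv2.undistortPoints(np.array([[uv]],float),K,d)[0,0]
    v=R.T@np.array([p[0],p[1],1]); return -R.T@t.ravel(), v/np.linalg.norm(v)
def onz(c,uv,z):
    o,v=ray(c,uv); return o+v*(z-o[2])/v[2]
def tri(l):
    A=np.zeros((3,3));b=np.zeros(3)
    for c,uv in l:
        o,v=ray(c,uv);M=np.eye(3)-np.outer(v,v);A+=M;b+=M@o
    return np.linalg.solve(A,b)
def proj(c,X):
    K,d,R,t=c; return cv2.projectPoints(np.array(X,float).reshape(-1,1,3),cv2.Rodrigues(R)[0],t,K,d)[0].reshape(-1,2)
E
python3 - <<'E'
from h import *
np.set_printoptions(precision=3,suppress=True)
for n in ("top","side"):
    cv2.imwrite(f"pics/{n}0.png",imaging.snapshot(n)); c=P(n); print(n,c[0].tolist(),(-c[2].T@c[3].ravel()),c[2].tolist())
print(telemetry.get_state())
E
```

```text
pics
top [[464.8192193485371, 0.0, 327.3397493305464], [0.0, 464.8192193485371, 237.99427836496952], [0.0, 0.0, 1.0]] [ 0.506 -0.017  1.08 ] [[-0.0051112170014831195, -0.9999861622634474, -0.0012452880735881445], [-0.9972092567668346, 0.00518976954833508, -0.0744766037797935], [0.07448203595029426, 0.0008611467108714427, -0.9972219836862006]]
side [[539.6300256326152, 0.0, 317.53271977289427], [0.0, 539.6300256326152, 234.07839386960572], [0.0, 0.0, 1.0]] [0.393 0.662 0.757] [[-0.9608980967111347, -0.2767072969842317, 0.010388432634394554], [-0.1973595024572584, 0.6580738857008472, -0.7266278192778003], [0.19422686355584934, -0.7002655444574353, -0.6869527587243456]]
{'time': 0.1, 'q': array([-1.231,  0.354,  1.634,  0.   ,  1.155, -0.002]), 'dq': array([-0.   , -0.002, -0.003,  0.002,  0.   ,  0.001]), 'joint_efforts': array([ -0.001, -60.635, -34.282,  -0.   ,   0.004,   0.   ]), 'eef_pos': array([ 0.209, -0.588,  0.231]), 'tcp_rot': array([-3.095, -0.534,  0.   ]), 'wrist_force': array([-0.135, -0.633, -0.458]), 'ft_torque': array([-0.015, -0.007, -0.011]), 'gripper_force': 0.0, 'grip_width': 0.08533857645534702}
```

View pics/top0.png

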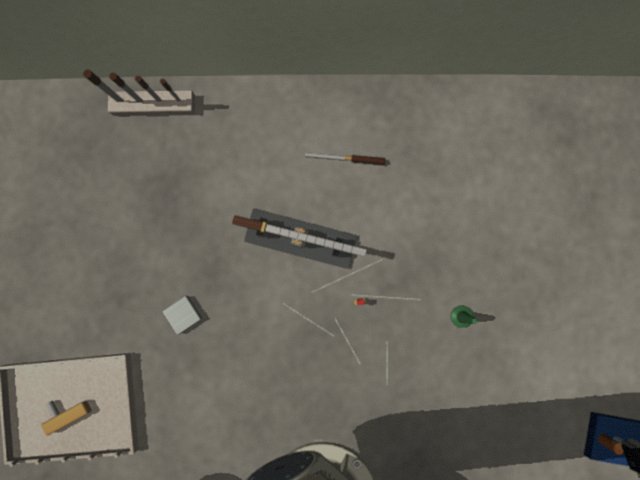

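View pics/side0.png

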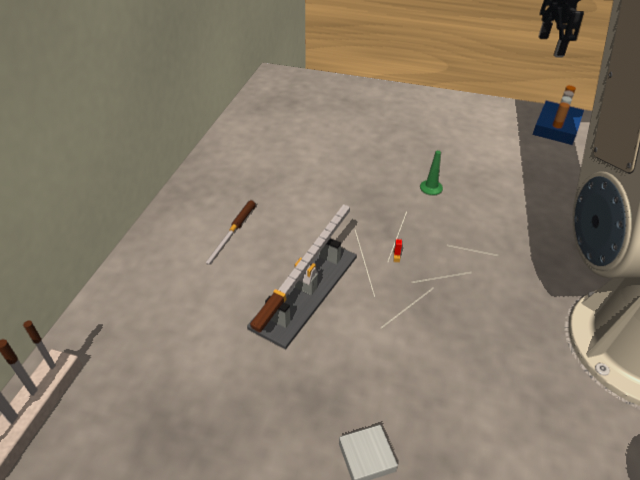

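The top view shows the stand at about (300,238) px, with the handle end at (235,220) and the steel end at (367,252). The clip is at (361,301), the cone at (462,317), the block at (183,315) and the burnisher at (346,158). In the side view the handle is tipped down at (265,318) and the clip is at (398,250).

```bash
cat > m1.py <<'E'
from h import *
np.set_printoptions(precision=4,suppress=True)
T,S=P("top"),P("side"); it,is_=cv2.imread("pics/top0.png"),cv2.imread("pics/side0.png")
def blob(m,box):
    z=np.zeros_like(m); x0,y0,x1,y1=box; z[y0:y1,x0:x1]=m[y0:y1,x0:x1]
    k=max(cv2.findContours(z,cv2.RETR_EXTERNAL,cv2.CHAIN_APPROX_NONE)[0],key=cv2.contourArea); return k
# plate
g=it.max(2); m=((g<88)*255).astype(np.uint8); m=cv2.morphologyEx(m,cv2.MORPH_OPEN,np.ones((3,3)))
k=blob(m,(225,200,375,275)); r=cv2.minAreaRect(k); b=cv2.boxPoints(r); print("plate px",b.tolist())
W=np.array([onz(T,p,.012) for p in b]); print(W, W.mean(0)); print(np.linalg.norm(W-np.roll(W,1,0),axis=1))
def red(i):
    h=cv2.cvtColor(i,cv2.COLOR_BGR2HSV); return (((h[...,0]<6)|(h[...,0]>174))&(h[...,1]>200)&(h[...,2]>90)).astype(np.uint8)*255
u=[]
for c,i,box in((T,it,(340,285,385,315)),(S,is_,(380,225,420,270))):
    k=blob(red(i),box); mm=cv2.moments(k); u.append((mm["m10"]/mm["m00"],mm["m01"]/mm["m00"])); print(cv2.minAreaRect(k))
print("tab",u,tri([(T,u[0]),(S,u[1])]))
# handle tip & steel end, rough
print("ends",tri([(T,(234,220)),(S,(259,323))]),tri([(T,(366,253)),(S,(346,208))]))
print("cone",onz(T,(462,317),.03),"block",onz(T,(183,315),.022))
print("wrist",P("wrist")[2], -P("wrist")[2].T@P("wrist")[3].ravel(), telemetry.get_state()["eef_pos"])
E
python3 m1.py
```

```text
plate px [[228.4689178466797, 237.01815795898438], [237.29014587402344, 203.4974365234375], [361.57769775390625, 236.20468139648438], [352.7564697265625, 269.72540283203125]]
[[ 0.5896  0.2123  0.012 ]
 [ 0.6676  0.1926  0.012 ]
 [ 0.5899 -0.0948  0.012 ]
 [ 0.513  -0.0738  0.012 ]] [0.59   0.0591 0.012 ]
[0.2962 0.0804 0.2978 0.0798]Traceback (most recent call last):
  File "m1.py", line 15, in <module>
    k=blob(red(i),box); mm=cv2.moments(k); u.append((mm["m10"]/mm["m00"],mm["m01"]/mm["m00"])); print(cv2.minAreaRect(k))
  File "m1.py", line 6, in blob
    k=max(cv2.findContours(z,cv2.RETR_EXTERNAL,cv2.CHAIN_APPROX_NONE)[0],key=cv2.contourArea); return k
ValueError: max() iterable argument is empty
```

```bash
sed -i 's/>200)&(h\[...,2\]>90)/>140)\&(h[...,2]>70)/; s/h\[...,0\]<6/h[...,0]<10/' m1.py; python3 m1.py | tail -9
```

```text
[0.2962 0.0804 0.2978 0.0798]
((360.0, 301.5), (5.0, 6.0), 90.0)
((397.5, 246.5), (15.0, 7.0), 90.0)
tab [(360.04, 301.58), (397.7348927875243, 246.82261208576998)] [ 0.4413 -0.0886  0.0305]
ends [0.62   0.1869 0.0733] [ 0.5481 -0.0978  0.0943]
cone [ 0.4053 -0.3175  0.03  ] block [0.4121 0.3122 0.022 ]
wrist [[ 0.3353 -0.9421 -0.0017]
 [-0.9037 -0.3221  0.2819]
 [-0.2662 -0.093  -0.9594]] [ 0.277  -0.5644  0.373 ] [ 0.2094 -0.5884  0.2306]
```

Call:
drive_tool --rows "0.4 -0.4 -0.4 0; 0.87 -0.9 -0.4 0; 0.87 -0.9 -0.4 0"

```text
time: 0.4
eef_pos: [0.2618, -0.4729, 0.2717]
tcp_rot: [-3.096, -0.534, -0.001]
wrist_force: [-0.1, 0.9, 0.4]
grip_width: 0.0855
gripper_force: 0.0
```

Call:
drive_tool --rows "0.4 -0.4 0 0; 0.87 -0.9 0 0; 0.87 -0.9 0 0"

```text
time: 0.7
eef_pos: [0.3135, -0.3576, 0.271]
tcp_rot: [-3.094, -0.536, -0.0]
wrist_force: [-0.6, -0.5, 0.7]
grip_width: 0.0853
gripper_force: 0.0
```

Call:
drive_tool --rows "0.4 -0.4 0 0; 0.87 -0.9 0 0; 0.87 -0.9 0 0"

```text
time: 1.0
eef_pos: [0.3653, -0.244, 0.2711]
tcp_rot: [-3.094, -0.536, -0.0]
wrist_force: [-0.7, -0.8, -0.2]
grip_width: 0.0855
gripper_force: 0.0
```

Call:
drive_tool --rows "0.4 -0.4 0 0; 0.87 -0.9 0 0; 0.87 -0.9 0 0"

```text
time: 1.3
eef_pos: [0.4173, -0.1301, 0.2712]
tcp_rot: [-3.095, -0.536, -0.0]
wrist_force: [0.8, -0.6, -0.3]
grip_width: 0.0853
gripper_force: 0.0
```

Call:
drive_tool --rows "0.4 -0.4 0 -0.1; 0.87 -0.9 0 -0.2; 0.87 -0.9 0 -0.3; 0.87 -0.9 0 -0.4; 0.87 -0.9 0 -0.5; 0.87 -0.9 0 -0.6; 0.87 -0.9 0 -0.65;0.87 -0.9 0 -0.65;0.87 -0.9 0 -0.65"

```text
time: 2.2
eef_pos: [0.4683, -0.0191, 0.2711]
tcp_rot: [-2.487, -1.919, 0.0]
wrist_force: [-0.0, 0.5, -0.4]
grip_width: 0.0853
gripper_force: 0.0
```

Run:
```python
from h import *
np.set_printoptions(precision=4,suppress=True)
s=telemetry.get_state(); print(s["time"],s["eef_pos"],s["tcp_rot"],s["q"])
np.save("w1.npy",np.array(P("wrist"),dtype=object),allow_pickle=True); c=P("wrist"); i=imaging.snapshot("wrist"); cv2.imwrite("pics/w1.png",i)
print(c[0][0,0], -c[2].T@c[3].ravel())
```

```text
2.2 [ 0.4683 -0.0191  0.2711] [-2.4871 -1.9189  0.0005] [-0.0439  0.0647  1.9077  0.      1.1695  0.2126]
426.7721322317168 [0.4865 0.0505 0.4135]
```

View pics/w1.png

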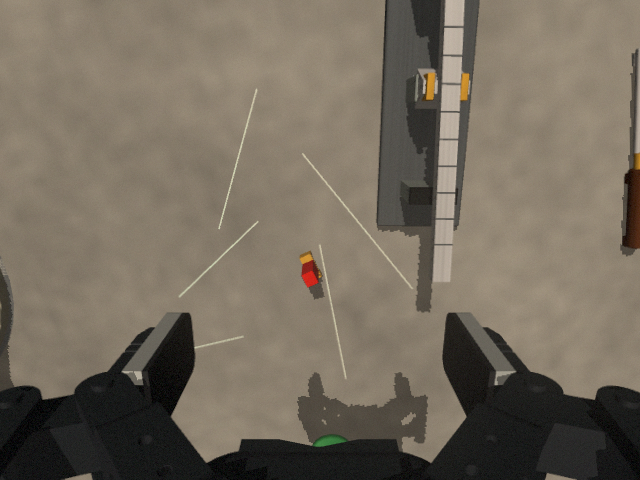

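The wrist view shows the cheeks at about (431,87) and (465,87), with the steel end at (442,281). The clip tab is at about (309,272), yawed slightly. I'll go above the edge for a close look.

Call:
drive_tool --rows "0.3 0.45 0 0; 0.6 0.9 0 0; 0.6 0.9 0 0; 0.6 0.9 0 0"

```text
time: 2.65
eef_pos: [0.5715, 0.0169, 0.2705]
tcp_rot: [-2.485, -1.921, 0.001]
wrist_force: [-0.4, -0.3, -0.7]
grip_width: 0.0858
gripper_force: 0.0
```

Run:
```python
from h import *
np.set_printoptions(precision=4,suppress=True)
s=telemetry.get_state(); print(s["time"],s["eef_pos"],s["tcp_rot"])
np.save("w2.npy",np.array(P("wrist"),dtype=object),allow_pickle=True); i=imaging.snapshot("wrist"); cv2.imwrite("pics/w2.png",i)
```

```text
2.65 [0.5715 0.0169 0.2705] [-2.4849 -1.9212  0.0012]
```

View pics/w2.png

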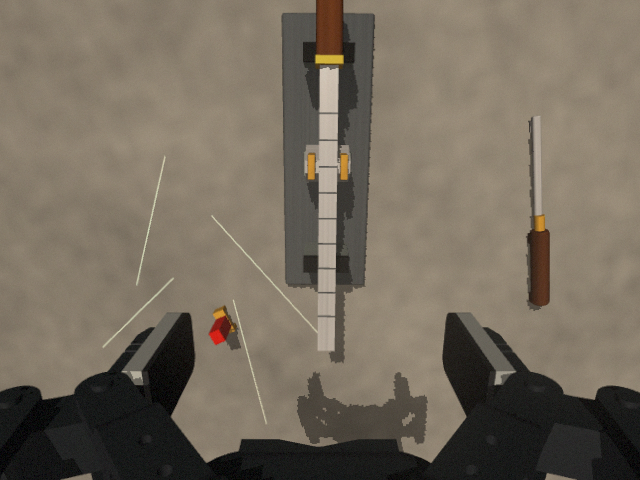

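In this view the cheeks are at (312,166) and (344,166), the ferrule at (329,60), the steel end at (326,350), the clip near (222,322), and the plate spans (283,14) to (365,287).

```bash
cat > m2.py <<'E'
from h import *
np.set_printoptions(precision=4,suppress=True)
c1,c2=[list(np.load(f,allow_pickle=True)) for f in("w1.npy","w2.npy")]
c1=[np.array(a,float) for a in c1];c2=[np.array(a,float) for a in c2]
i1,i2=cv2.imread("pics/w1.png"),cv2.imread("pics/w2.png")
def blobs(i,h0,h1,s,v,box,amin=15):
    h=cv2.cvtColor(i,cv2.COLOR_BGR2HSV); H=h[...,0].astype(int)
    m=(((H>=h0)&(H<=h1)) if h0<=h1 else ((H>=h0)|(H<=h1)))&(h[...,1]>s)&(h[...,2]>v)
    z=np.zeros(m.shape,np.uint8);x0,y0,x1,y1=box;z[y0:y1,x0:x1]=m[y0:y1,x0:x1]*255
    return [cv2.minAreaRect(k) for k in cv2.findContours(z,cv2.RETR_EXTERNAL,cv2.CHAIN_APPROX_NONE)[0] if cv2.contourArea(k)>=amin]
if __name__=="__main__":
    for n,i,bs in((1,i1,[(405,60,480,110)]),(2,i2,[(295,140,360,190),(310,45,350,70)])):
        for b in bs:print(n,[np.round(np.r_[r[0],r[1],r[2]],1).tolist() for r in blobs(i,14,30,120,90,b)])
    for n,i,b in((1,i1,(290,240,330,300)),(2,i2,(200,295,245,355))):
        print(n,"red",blobs(i,175,6,170,60,b),"bright red",blobs(i,175,6,170,190,b),"brass",blobs(i,14,30,120,90,b))
    pl=[onz(c2,p,.012) for p in((283,14),(375,14),(365,287),(286,285))]; print("plate",np.array(pl),np.mean(pl,0))
    print("steel end",tri([(c1,(443,281)),(c2,(327,350.5))]))
    for a,b in (((436,74),(315,153)),):print("cheek",tri([(c1,a),(c2,b)]))
E
python3 m2.py
python3 - <<'E'
import cv2
a,b=cv2.imread("pics/w1.png"),cv2.imread("pics/w2.png")
f=lambda i,x,y:cv2.resize(i[y:y+60,x:x+60],(400,400),interpolation=cv2.INTER_CUBIC)
cv2.imwrite("pics/crop.png",cv2.hconcat([f(a,280,240),f(b,195,295)]))
E
```

```text
1 [[464.2, 86.5, 7.6, 27.5, 4.8], [429.6, 86.0, 8.4, 26.5, 4.1]]
2 [[343.5, 166.0, 26.0, 7.0, 90.0], [310.5, 166.0, 26.0, 7.0, 90.0]]
2 [[329.0, 59.0, 10.0, 28.0, 90.0]]
1 red [((309.70001220703125, 273.4000244140625), (22.807889938354492, 16.099689483642578), 63.43495178222656)] bright red [((309.300048828125, 278.6000671386719), (12.969193458557129, 10.733125686645508), 63.43495178222656)] brass [((305.46551513671875, 256.91375732421875), (9.47046184539795, 12.812978744506836), 68.19859313964844)]
2 red [((220.10003662109375, 329.8000183105469), (16.994115829467773, 29.068883895874023), 26.56505012512207)] bright red [((216.10003662109375, 336.7000427246094), (12.074766159057617, 10.28591251373291), 63.43495178222656)] brass [((231.5, 328.5), (7.0, 5.0), 90.0), ((220.7196807861328, 316.7164306640625), (18.953001022338867, 12.768942832946777), 66.37062072753906)]
plate [[ 0.5815  0.1763  0.012 ]
 [ 0.6577  0.1566  0.012 ]
 [ 0.5933 -0.086   0.012 ]
 [ 0.5165 -0.0638  0.012 ]] [0.5873 0.0458 0.012 ]
steel end [ 0.5497 -0.0943  0.1019]
cheek [0.5802 0.0592 0.071 ]
```

View pics/crop.png

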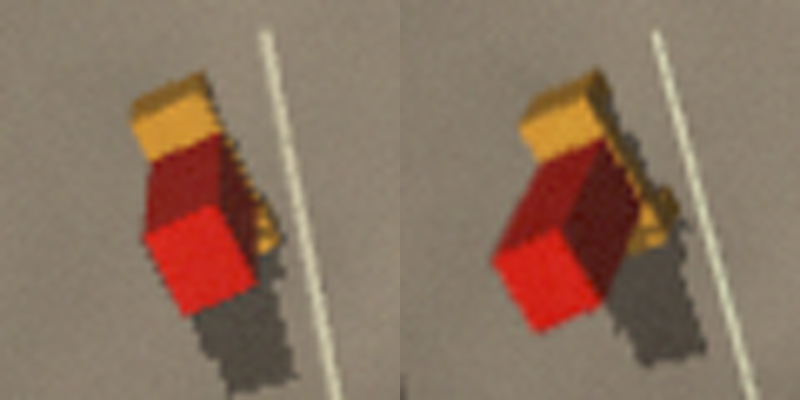

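```bash
cat >> h.py <<'E'
def tool():
    s=telemetry.get_state(); return s["eef_pos"], cv2.Rodrigues(np.array(s["tcp_rot"],float))[0], s
def shift(X):
    p,R,s=tool(); return R.T@(np.array(X)-p)
E
python3 - <<'E'
from m2 import *
e=onz(c2,(327,166),.074); e1=onz(c1,(446.9,86.3),.074); print("edge",e,e1)
pl=np.mean([onz(c2,p,.012) for p in((283,14),(375,14),(365,287),(286,285))],0); print(pl)
fe,se=onz(c2,(329,59),.076),onz(c2,(327,350.5),.100); print(fe,se,np.degrees(np.arctan2(*(fe-se)[1::-1])),np.linalg.norm((fe-se)[:2]))
d=np.array([np.cos(np.radians(75)),np.sin(np.radians(75)),0]); 
print(e+d*.175, "shift",shift(e+d*.175-[0,0,.074-.048]))
tab=tri([(c1,(309.3,278.6)),(c2,(216.1,336.7))]);print("tabtop",tab)
print(onz(c1,(309.3,278.6),.043),onz(c2,(216.1,336.7),.043))
for c,o,k in((c1,(280,240),[(145,240),(215,205),(258,285),(185,318)]),(c2,(195,295),[(92,262),(160,228),(205,300),(140,333)])):
    w=np.array([onz(c,(o[0]+x/6.667,o[1]+y/6.667),.043) for x,y in k]);v=w[1]-w[0]+w[2]-w[3];u=w[2]-w[1]+w[3]-w[0]
    print(w.mean(0),np.linalg.norm(v)/2,np.linalg.norm(u)/2,np.degrees(np.arctan2(v[1],v[0])),np.degrees(np.arctan2(u[1],u[0])))
E
```

```text
edge [0.5865 0.0483 0.074 ] [0.5861 0.0475 0.074 ]
[0.5873 0.0458 0.012 ]
[0.6073 0.1241 0.076 ] [ 0.5495 -0.0956  0.1   ] 75.25933046668324 0.22710332004131395
[0.6318 0.2173 0.074 ] shift [0.21   0.0093 0.2224]
tabtop [ 0.4415 -0.0875  0.0427]
[ 0.4416 -0.0875  0.043 ] [ 0.4416 -0.0872  0.043 ]
[ 0.4421 -0.0884  0.043 ] 0.011212641344040541 0.013106064169353763 12.234653892312272 -78.81282302332362
[ 0.4426 -0.088   0.043 ] 0.011543100655554894 0.01309646719804318 14.030837322419574 -77.37766120988574
```

Call:
drive_tool --rows "0.5 0 0 0; 1 0 0 0; 1 0 0 0" --jaw 0 --newtons 20

```text
time: 3.0
eef_pos: [0.5956, 0.1171, 0.2715]
tcp_rot: [-2.482, -1.924, -0.002]
wrist_force: [0.1, -0.4, 0.1]
grip_width: 0.0439
gripper_force: 0.0
```

Call:
drive_tool --rows "0.5 0.09 0 0; 1.0 0.09 0 0; 1.0 0.09 0 0"

```text
time: 3.3
eef_pos: [0.6295, 0.2115, 0.2713]
tcp_rot: [-2.482, -1.924, -0.002]
wrist_force: [1.1, -0.4, 0.8]
grip_width: 0.0003
gripper_force: 0.0
```

Call:
drive_tool --rows "0.1 0 0.5 0; 0.1 0 1 0; 0.1 0 1 0"

```text
time: 3.6
eef_pos: [0.6268, 0.2148, 0.165]
tcp_rot: [-2.483, -1.919, 0.018]
wrist_force: [-0.0, -0.4, 0.1]
grip_width: 0.0001
gripper_force: 0.0
```

Call:
drive_tool --rows "0 0 0.5 0; 0 0 1 0; 0 0 1.0 0; 0 0 1 0"

```text
time: 4.0
eef_pos: [0.6326, 0.2168, 0.0734]
tcp_rot: [2.486, 1.921, -0.0]
wrist_force: [0.2, -0.1, 0.8]
grip_width: -0.0001
gripper_force: 0.0
```

Call:
drive_tool --rows "0 0 0.22 0;0 0 0.22 0;0 0 0.22 0"

```text
time: 4.3
eef_pos: [0.6336, 0.2176, 0.0524]
tcp_rot: [2.484, 1.921, 0.004]
wrist_force: [1.1, 0.7, 0.1]
grip_width: 0.0
gripper_force: 0.0
```

```bash
cat > tilt.py <<'E'
from h import *
import sys
np.set_printoptions(precision=4,suppress=True)
E=np.array([.5867,.0474,.07]); d=np.array([np.cos(np.radians(75)),np.sin(np.radians(75)),0])
p,R,s=tool(); print(s["time"],p,"along",(p-E)@d,"across",(p-E)@np.array([-d[1],d[0],0]),s["wrist_force"],s["grip_width"])
S=P("side"); i=imaging.snapshot("side"); n=sys.argv[1]; cv2.imwrite(f"pics/{n}.png",i)
cv2.imwrite(f"pics/{n}c.png",cv2.resize(i[190:350,230:390],(600,600),interpolation=cv2.INTER_CUBIC))
# expected pixels of the steel end / handle end for tilts
for t in (0.12,0.06,0,-.06,-.12):
    u=d*np.cos(t)-np.array([0,0,np.sin(t)])
    print(t,proj(S,[E-.15*u+[0,0,.012],E+.15*u+[0,0,.016]]).ravel())
E
python3 tilt.py s1
```

```text
4.3 [0.6336 0.2176 0.0524] along 0.17656075701754778 across -0.0012065014566287058 [1.1232 0.6752 0.0619] 2.8493024385685924e-05
0.12 [346.184  206.1839 253.7918 326.2446]
0.06 [346.1688 209.5636 253.0765 323.108 ]
0 [346.016  213.0711 252.5538 319.6704]
-0.06 [345.7287 216.695  252.2307 315.9414]
-0.12 [345.3098 220.4238 252.1133 311.9326]
```

View pics/s1c.png

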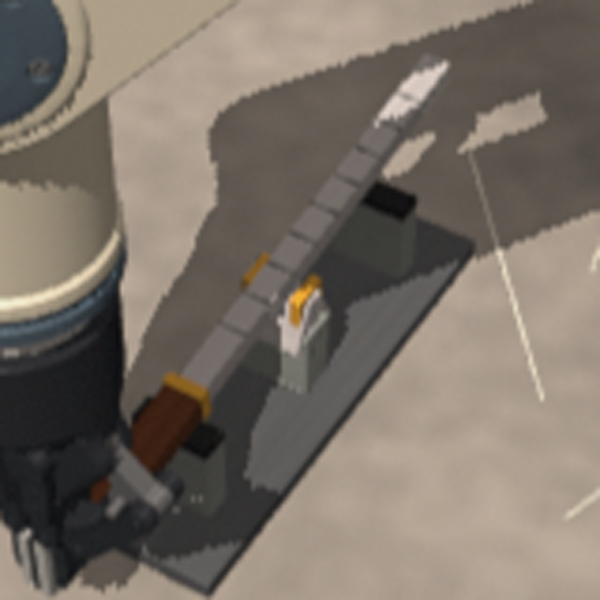

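The side crop shows the mandrel still tipped. Its steel end is at about (345,206) px in the full picture, the ferrule at (280,294), and the shut gripper is just beyond the handle end. The ferrule's colour will serve as a tilt and slide gauge.

```bash
cat > fer.py <<'E'
from h import *
import sys
np.set_printoptions(precision=4,suppress=True)
E=np.array([.5867,.0474,.07]); d=np.array([np.cos(np.radians(75)),np.sin(np.radians(75)),0]); n=np.array([-d[1],d[0],0])
def plane(c,uv,y=0):
    o,v=ray(c,uv); X=o+v*((E+y*n-o)@n)/(v@n); return (X-E)@d, X[2]
def fer(i):
    h=cv2.cvtColor(i,cv2.COLOR_BGR2HSV); m=((h[...,0]>=14)&(h[...,0]<=26)&(h[...,1]>150)&(h[...,2]>60)).astype(np.uint8)
    N,l,st,ce=cv2.connectedComponentsWithStats(m[190:350,230:390])
    return [(st[k,4],ce[k]+[230,190]) for k in range(1,N) if st[k,4]>=10]
if __name__=="__main__":
    if len(sys.argv)>1: i=cv2.imread(sys.argv[1])
    else:
        p,R,s=tool(); print(s["time"],"along",(p-E)@d,"across",(p-E)@n,"z",p[2],s["wrist_force"]); i=imaging.snapshot("side"); cv2.imwrite("pics/last%d.png"%(s["time"]*100),i)
    S=P("side")
    for a,c in fer(i): print(a,c,"along,z",np.array(plane(S,c)))
E
python3 fer.py pics/s1.png; python3 fer.py pics/side0.png; grep -c . fer.py
```

```text
13 [297.4615 261.4615] along,z [0.0206 0.101 ]
39 [310.5897 268.5641] along,z [-0.0216  0.045 ]
55 [280.1636 293.9818] along,z [0.0745 0.0713]
33 [233.1818 226.8485] along,z [0.1659 0.2938]
13 [297.4615 261.4615] along,z [0.0206 0.101 ]
40 [310.8  268.35] along,z [-0.0224  0.0449]
57 [280.1754 294.1053] along,z [0.0745 0.071 ]
16
```

Call:
drive_tool --rows "-0.05 0 0.02 0; -0.1 0 0.04 0; -0.11 0 0.04 0; -0.12 0 0.04 0; -0.13 0 0.04 0; -0.14 0 0.04 0; -0.15 0 0.04 0; -0.16 0 0.04 0; -0.17 0 0.04 0; -0.18 0 0.04 0; -0.19 0 0.04 0; -0.2 0 0.04 0; -0.21 0 0.04 0; -0.22 0 0.04 0; -0.23 0 0.04 0; -0.23 0 0.04 0"

```text
time: 5.95
eef_pos: [0.6272, 0.1957, 0.046]
tcp_rot: [2.485, 1.922, 0.003]
wrist_force: [1.4, 5.0, 2.5]
grip_width: -0.0005
gripper_force: 2.9
```

```bash
python3 fer.py
```

```text
5.95 along 0.1537364332349097 across -0.0007146557726016786 z 0.04597654506167873 [1.4335 5.0101 2.4804]
13 [297.4615 261.4615] along,z [0.0206 0.101 ]
47 [310.5745 268.3617] along,z [-0.0216  0.0455]
53 [282.3585 290.5094] along,z [0.0678 0.0735]
```

Call:
drive_tool --rows "-0.01 0 0 0; -0.02 0 0 0; -0.03 0 0 0; -0.03 0 0 0; 0.03 0 0 0; 0.03 0 0 0; 0.03 0 0 0;  0.03 0 0 0"

```text
time: 6.8
eef_pos: [0.6267, 0.1977, 0.045]
tcp_rot: [-2.485, -1.922, 0.002]
wrist_force: [-0.2, -0.8, -0.1]
grip_width: -0.0
gripper_force: 0.0
```

```bash
python3 fer.py
```

```text
6.8 along 0.15550468505367485 across 0.00020516374992012726 z 0.044982165614870145 [-0.2295 -0.7807 -0.0611]
14 [297.5 261.5] along,z [0.0205 0.1008]
49 [310.4286 268.449 ] along,z [-0.0211  0.0458]
54 [283.2037 289.3889] along,z [0.0653 0.0738]
```

Call:
drive_tool --rows "-0.04 0 0 0; -0.06 0 0 0; -0.07 0 0 0; -0.08 0 0 0; -0.09 0 0 0; -0.1 0 0 0; -0.11 0 0 0; -0.11 0 0 0; -0.06 0 0 0; -0.05 0 0 0; -0.05 0 0 0;-0.05 0 0 0"

```text
time: 8.05
eef_pos: [0.6256, 0.193, 0.045]
tcp_rot: [-2.485, -1.922, 0.001]
wrist_force: [-0.4, 0.2, -0.1]
grip_width: 0.0
gripper_force: 0.0
```

```bash
python3 fer.py
```

```text
8.05 along 0.15065376361411623 across 0.00012940313481105137 z 0.0450437828348996 [-0.4096  0.1548 -0.1053]
13 [297.4615 261.4615] along,z [0.0206 0.101 ]
43 [310.7442 268.1163] along,z [-0.0222  0.0457]
52 [285.   286.75] along,z [0.0598 0.0751]
```

Call:
drive_tool --rows "-0.04 0 0 0; -0.06 0 0 0; -0.07 0 0 0; -0.08 0 0 0; -0.09 0 0 0; -0.1 0 0 0; -0.1 0 0 0; -0.05 0 0 0; -0.05 0 0 0; -0.05 0 0 0;-0.05 0 0 0"

```text
time: 9.2
eef_pos: [0.6243, 0.1881, 0.0451]
tcp_rot: [-2.485, -1.922, 0.001]
wrist_force: [-0.5, -0.0, -0.5]
grip_width: -0.0
gripper_force: 0.0
```

```bash
python3 fer.py
```

```text
9.2 along 0.14560547324426684 across 5.866040553743207e-05 z 0.04505786259260271 [-0.5433 -0.0274 -0.5182]
13 [297.4615 261.4615] along,z [0.0206 0.101 ]
43 [310.8837 268.0465] along,z [-0.0226  0.0454]
52 [286.2308 284.9038] along,z [0.056  0.0761]
```

Call:
drive_tool --rows "-0.04 0 0 0; -0.06 0 0 0; -0.07 0 0 0; -0.08 0 0 0; -0.09 0 0 0; -0.1 0 0 0; -0.1 0 0 0; -0.05 0 0 0; -0.05 0 0 0; -0.05 0 0 0;-0.05 0 0 0"

```text
time: 10.35
eef_pos: [0.6231, 0.1833, 0.0451]
tcp_rot: [-2.485, -1.922, 0.001]
wrist_force: [-0.1, -0.4, 0.6]
grip_width: 0.0
gripper_force: 0.0
```

```bash
python3 fer.py
```

```text
10.35 along 0.14063705513832336 across 2.845652514048974e-05 z 0.0450656022622548 [-0.1322 -0.416   0.6139]
12 [297.5    261.3333] along,z [0.0204 0.1012]
43 [310.8837 268.0465] along,z [-0.0226  0.0454]
55 [287.6909 282.8182] along,z [0.0516 0.077 ]
```

Call:
drive_tool --rows "-0.04 0 0 0; -0.06 0 0 0; -0.07 0 0 0; -0.08 0 0 0; -0.09 0 0 0; -0.1 0 0 0; -0.1 0 0 0; -0.05 0 0 0; -0.05 0 0 0; -0.05 0 0 0;-0.05 0 0 0"

```text
time: 11.5
eef_pos: [0.6218, 0.1784, 0.045]
tcp_rot: [-2.485, -1.922, 0.001]
wrist_force: [0.2, -0.6, -0.8]
grip_width: 0.0001
gripper_force: 0.0
```

```bash
python3 fer.py
```

```text
11.5 along 0.13560663835639625 across 1.4014089684544206e-07 z 0.04504123091149378 [ 0.2124 -0.6206 -0.8386]
41 [310.878  268.2195] along,z [-0.0226  0.045 ]
50 [289.28 280.52] along,z [0.0467 0.0781]
```

Call:
drive_tool --rows "-0.04 0 0 0; -0.06 0 0 0; -0.07 0 0 0; -0.08 0 0 0; -0.09 0 0 0; -0.1 0 0 0; -0.1 0 0 0; -0.05 0 0 0; -0.05 0 0 0; -0.05 0 0 0;-0.05 0 0 0"

```text
time: 12.65
eef_pos: [0.6206, 0.1736, 0.0451]
tcp_rot: [-2.485, -1.922, 0.001]
wrist_force: [-1.4, 0.2, 0.1]
grip_width: 0.0
gripper_force: 0.0
```

```bash
python3 fer.py
```

```text
12.65 along 0.13063785172633977 across -4.6028080031838836e-05 z 0.04507007188962703 [-1.3718  0.2424  0.1398]
41 [310.878  268.2195] along,z [-0.0226  0.045 ]
45 [291.8667 273.1111] along,z [0.0383 0.0886]
```

Call:
drive_tool --rows "-0.04 0 0 0; -0.06 0 0 0; -0.07 0 0 0; -0.08 0 0 0; -0.08 0 0 0; -0.03 0 0 0; -0.03 0 0 0; -0.03 0 0 0;-0.03 0 0 0"

```text
time: 13.6
eef_pos: [0.6199, 0.1708, 0.0451]
tcp_rot: [-2.485, -1.922, 0.001]
wrist_force: [-0.4, -0.8, -0.6]
grip_width: -0.0002
gripper_force: 0.0
```

```bash
python3 fer.py
```

```text
13.6 along 0.12779330894482369 across -0.00011511243769873197 z 0.04510894633448005 [-0.369  -0.7652 -0.5505]
41 [310.878  268.2195] along,z [-0.0226  0.045 ]
41 [293.0976 271.4878] along,z [0.0345 0.0891]
```

```bash
ls pics
python3 - <<'E'
import cv2,glob
f=lambda n:cv2.resize(cv2.imread(n)[190:340,240:390],(400,400),interpolation=cv2.INTER_CUBIC)
L=sorted(glob.glob("pics/last*.png"),key=lambda s:int(s[9:-4]))
cv2.imwrite("pics/cmp.png",cv2.hconcat([f(L[-3]),f(L[-1])]))
E
```

```text
crop.png
last1035.png
last1150.png
last1265.png
last1360.png
last595.png
last680.png
last805.png
last919.png
s1.png
s1c.png
side0.png
top0.png
w1.png
w2.png
```

View pics/cmp.png

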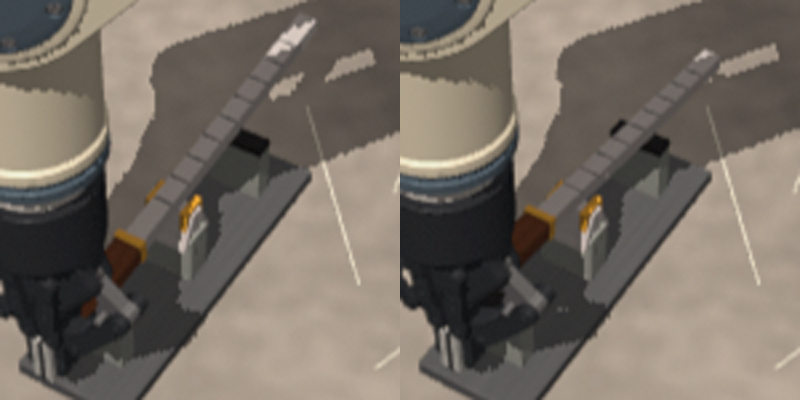

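Run:
```python
from fer import *
S=P("side")
for uv in((346,206.2),(357,196.5),(358.2,210.5)): print(uv,np.array(plane(S,uv)))
for s in (.0278,.032,.036):
  for t in (.12,.06,0,-.06,-.12):
    u=d*np.cos(t)-np.array([0,0,np.sin(t)]); w=np.cross(d,n)*np.cos(t)+d*np.sin(t)
    print(s,t,proj(S,[E+(-.15-s)*u+w*.012,E+(.0735-s)*u+.014*w]).ravel())
```

```text
(346, 206.2) [-0.1482  0.1005]
(357, 196.5) [-0.1931  0.0926]
(358.2, 210.5) [-0.2038  0.0488]
0.0278 0.12 [352.8991 197.2948 289.1528 280.5203]
0.0278 0.06 [353.0097 201.0783 289.3028 279.1766]
0.0278 0 [352.96   205.0152 289.5089 277.781 ]
0.0278 -0.06 [352.7537 209.092  289.7704 276.3387]
0.0278 -0.12 [352.3946 213.2956 290.0865 274.8555]
0.032 0.12 [353.9517 195.9066 290.5064 278.7376]
0.032 0.06 [354.0519 199.7869 290.6694 277.4859]
0.032 0 [353.9888 203.8216 290.8831 276.1895]
0.032 -0.06 [353.7665 207.9969 291.1469 274.8535]
0.032 -0.12 [353.389  212.2995 291.4598 273.483 ]
0.036 0.12 [354.9498 194.5901 291.7893 277.0478]
0.036 0.06 [355.0398 198.5627 291.964  275.8841]
0.036 0 [354.9639 202.6904 292.1845 274.6824]
0.036 -0.06 [354.7262 206.9594 292.4499 273.4475]
0.036 -0.12 [354.3309 211.356  292.7595 272.1842]
```

The side comparison shows the mandrel tipped handle-down before the last pushes, with its steel end at (357,196). After them it is tipped steel-down, with the end at (358,210). Balance lies about 5 mm back, so I'll push gently from the steel end.

Call:
drive_tool --rows "0.1 0 0 0; 0.1 0 0 0; 0.1 0 -0.5 0; 0.1 0 -1 0; 0.1 0 -1 0"

```text
time: 14.15
eef_pos: [0.6269, 0.1821, 0.1525]
tcp_rot: [2.481, 1.92, 0.016]
wrist_force: [0.8, 0.1, 1.6]
grip_width: -0.0
gripper_force: 0.0
```

Call:
drive_tool --rows "-0.5 0 0 0; -1 0 0 0"

```text
time: 14.35
eef_pos: [0.5975, 0.084, 0.1455]
tcp_rot: [2.481, 1.926, 0.002]
wrist_force: [1.3, -0.9, 0.3]
grip_width: -0.0001
gripper_force: 0.0
```

Call:
drive_tool --rows "-0.5 0 0 0; -1 0 0 0"

```text
time: 14.55
eef_pos: [0.5717, -0.0143, 0.1452]
tcp_rot: [2.484, 1.923, 0.0]
wrist_force: [0.8, 0.1, -0.8]
grip_width: 0.0001
gripper_force: 0.0
```

Call:
drive_tool --rows "-0.5 0 0 0; -1 0 0 0"

```text
time: 14.75
eef_pos: [0.5466, -0.1114, 0.1452]
tcp_rot: [2.484, 1.923, 0.0]
wrist_force: [0.9, 0.3, -0.2]
grip_width: -0.0
gripper_force: 0.0
```

Call:
drive_tool --rows "-0.5 0 0 0; -0.5 0 0 0; -0.5 0 0.5 0; -0.5 0 0.8 0;-0.5 0 0.95 0; -0.5 0 0.95 0; -0.5 0 0.95 0;-0.5 0 0.95 0"

```text
time: 15.55
eef_pos: [0.536, -0.1583, 0.0518]
tcp_rot: [2.483, 1.921, 0.002]
wrist_force: [-0.2, -0.5, 0.6]
grip_width: 0.0001
gripper_force: 0.0
```

```bash
python3 fer.py
python3 - <<'E'
from fer import *
c=P("wrist"); i=imaging.snapshot("wrist"); cv2.imwrite("pics/w3.png",i)
for s in (.033,.036): 
  u=d*np.cos(-.12)-np.array([0,0,np.sin(-.12)]); print(proj(c,[E+(-.15-s)*u+[0,0,.012]]))
E
```

```text
15.55 along -0.2117614791523291 across -0.004282612441208873 z 0.05180401951824318 [-0.1777 -0.5493  0.6192]
33 [233.1818 226.8485] along,z [0.1659 0.2938]
41 [310.878  268.2195] along,z [-0.0226  0.045 ]
50 [293.  271.7] along,z [0.0348 0.0889]
[[306.6493 248.1834]]
[[306.6702 256.4334]]
```

View pics/w3.png

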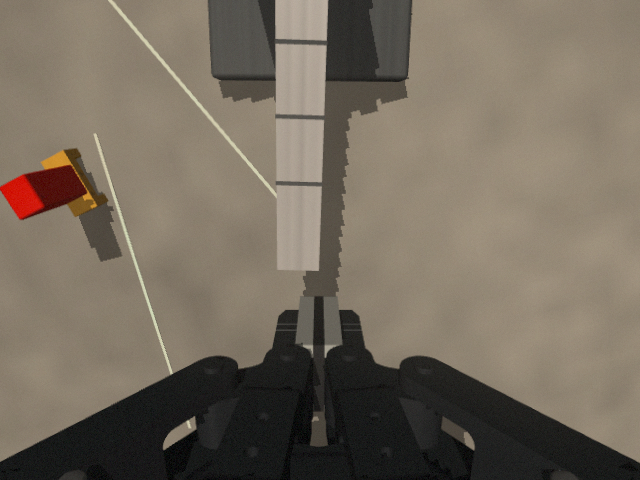

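The wrist view shows the steel end at row 270, columns 277–319, and the fingers centred at column 319. The tool is about 7 mm off to the right, so I'll correct that and approach.

Call:
drive_tool --rows "0 -0.07 0.07 0; 0 -0.07 0.07 0; 0.05 -0.07 0.07 0; 0.1 -0.07 0.07 0; 0.12 -0.07 0.07 0; 0.14 -0.07 0.07 0; 0.15 -0.07 0.07 0;0.15 -0.07 0.07 0"

```text
time: 16.45
eef_pos: [0.5318, -0.142, 0.0434]
tcp_rot: [2.484, 1.922, -0.0]
wrist_force: [-0.5, -4.0, 1.2]
grip_width: -0.0
gripper_force: 1.9
```

```bash
cat > end.py <<'E'
from fer import *
# steel end in wrist image: last bright row along the bar's middle columns; fingertip row
c=P("wrist"); i=imaging.snapshot("wrist"); cv2.imwrite("pics/wl.png",i); g=i[...,0].astype(float)  # blue: bar brighter than beige
r=g[180:300,:]; 
for col in (290,298,306): print(col,np.round(cv2.blur(g[:,col-2:col+3],(1,1)).mean(1)[150:300:5]).astype(int).tolist())
E
python3 fer.py; python3 end.py
```

```text
16.45 along -0.1972007265048497 across 0.003993389544773317 z 0.0433956338059269 [-0.4634 -4.0153  1.2047]
33 [233.1818 226.8485] along,z [0.1659 0.2938]
41 [310.878  268.2195] along,z [-0.0226  0.045 ]
48 [292.1667 272.8958] along,z [0.0374 0.0883]
290 [120, 120, 119, 120, 118, 118, 118, 116, 115, 115, 117, 115, 115, 115, 114, 149, 141, 115, 114, 114, 114, 113, 111, 109, 111, 110, 109, 111, 110, 109]
298 [122, 121, 120, 121, 119, 118, 119, 118, 117, 116, 117, 115, 114, 115, 116, 116, 119, 156, 135, 115, 114, 114, 111, 111, 111, 113, 114, 114, 114, 114]
306 [150, 150, 78, 150, 151, 148, 148, 148, 148, 149, 149, 148, 148, 148, 148, 78, 148, 148, 146, 149, 148, 145, 148, 147, 146, 147, 147, 147, 147, 146]
```

Call:
drive_tool --rows "0.01 0 0 0; 0.02 0 0 0; 0.03 0 0 0; 0.03 0 0 0; 0.0 0 0 0; -0.01 0 0 0; -0.02 0 0 0; -0.02 0 0 0;-0.02 0 0 0"

```text
time: 17.45
eef_pos: [0.5311, -0.1437, 0.0432]
tcp_rot: [-2.485, -1.922, -0.0]
wrist_force: [0.6, -0.4, 0.6]
grip_width: 0.0001
gripper_force: 0.0
```

```bash
python3 fer.py
```

```text
17.45 along -0.19897822582370764 across 0.004226620206679396 z 0.04322300367416919 [ 0.6298 -0.3535  0.589 ]
33 [233.1818 226.8485] along,z [0.1659 0.2938]
41 [310.878  268.2195] along,z [-0.0226  0.045 ]
56 [290.4107 277.3929] along,z [0.043  0.0824]
```

Call:
drive_tool --rows "-0.1 0 0 0; -0.2 0 0 0; -0.2 0 0 0;-0.2 0 0 0"

```text
time: 17.9
eef_pos: [0.526, -0.1637, 0.0433]
tcp_rot: [-2.486, -1.921, -0.0]
wrist_force: [0.7, -0.1, -1.4]
grip_width: 0.0
gripper_force: 0.0
```

```bash
cat > st.py <<'E'
from fer import *
def end(i):
    h=cv2.cvtColor(cv2.GaussianBlur(i,(3,3),0),cv2.COLOR_BGR2HSV)
    m=(h[...,1]<38).astype(np.uint8); m[:,:300]=0; m[:180]=0; m[228:]=0; m[:,372:]=0
    N,l,st,ce=cv2.connectedComponentsWithStats(m); k=1+np.argmax(st[1:,4]); ys,xs=np.nonzero(l==k)
    a=np.array([.35,-.94]); q=xs*a[0]+ys*a[1]; j=q>=np.percentile(q,97); return st[k,4],xs[j].mean(),ys[j].mean(),xs[j].max()
if __name__=="__main__":
    import glob
    L=sorted(glob.glob("pics/last*.png"),key=lambda s:int(s[9:-4]))
    for f in ["pics/side0.png"]+L: print(f,np.round(end(cv2.imread(f)),1),[np.round(c,1).tolist() for a,c in fer(cv2.imread(f)) if 270<c[0]<295][-1:])
E
python3 fer.py; python3 st.py
```

```text
17.9 along -0.21964223225483567 across 0.004016814923708846 z 0.0432739246401163 [ 0.7049 -0.0726 -1.3559]
33 [233.1818 226.8485] along,z [0.1659 0.2938]
41 [310.878  268.2195] along,z [-0.0226  0.045 ]
54 [290.1111 278.963 ] along,z [0.0441 0.0795]
pics/side0.png [265.  345.5 205.  348. ] [[280.2, 294.1]]
pics/last595.png [334.  349.2 202.3 352. ] [[282.4, 290.5]]
pics/last680.png [354.  349.5 201.5 353. ] [[283.2, 289.4]]
pics/last805.png [366.  351.1 200.  355. ] [[285.0, 286.8]]
pics/last919.png [386.  352.  198.5 355. ] [[286.2, 284.9]]
pics/last1035.png [408.  353.6 197.2 357. ] [[287.7, 282.8]]
pics/last1150.png [427.  354.8 195.3 358. ] [[289.3, 280.5]]
pics/last1265.png [245.  355.2 209.4 358. ] [[291.9, 273.1]]
pics/last1360.png [254.  355.9 208.9 359. ] [[293.1, 271.5]]
pics/last1555.png [810.  367.  180.9 371. ] [[293.0, 271.7]]
pics/last1645.png [1064.   367.2  181.2  371. ] [[292.2, 272.9]]
pics/last1745.png [1107.   366.9  181.2  371. ] [[290.4, 277.4]]
pics/last1789.png [924.  367.4 181.  371. ] [[290.1, 279.0]]
```

Call:
drive_tool --rows "0 0 0 0; 0 0 0 0; 0 0 0 0;0 0 0 0;0 0 0 0"

```text
time: 18.45
eef_pos: [0.5262, -0.1631, 0.0433]
tcp_rot: [2.485, 1.922, -0.0]
wrist_force: [0.6, -0.4, 0.2]
grip_width: 0.0
gripper_force: 0.0
```

```bash
python3 fer.py|tail -1;python3 fer.py|tail -1; python3 fer.py|tail -1; python3 fer.py|tail -1; python3 fer.py|tail -1
```

```text
56 [290.6071 277.5   ] along,z [0.0424 0.0816]
55 [290.3273 277.6909] along,z [0.0433 0.0819]
55 [290.3273 278.3818] along,z [0.0434 0.0803]
54 [290.2963 278.6852] along,z [0.0435 0.0796]
55 [290.3273 278.7273] along,z [0.0434 0.0795]
```

Call:
drive_tool --rows "0 0 0 0; 0 0 0 0; 0 0 0 0;0 0 0 0;0 0 0 0;0 0 0 0;0 0 0 0"

```text
time: 19.4
eef_pos: [0.5261, -0.1632, 0.0433]
tcp_rot: [2.485, 1.922, -0.0]
wrist_force: [-0.1, -0.3, 0.3]
grip_width: 0.0004
gripper_force: 0.0
```

```bash
cat > ser.py <<'E'
from fer import *
S=P("side")
def model(q):
    s,t=q; u=d*np.cos(t)-np.array([0,0,np.sin(t)]); w=np.cross(d,n)*np.cos(t)+d*np.sin(t); return proj(S,[E+(.0735-s)*u+.014*w])[0]
from scipy.optimize import fsolve
r=[]
for k in range(int(sys.argv[1])):
    t=telemetry.get_state()["time"]; i=imaging.snapshot("side"); c=[c for a,c in fer(i) if 275<c[0]<296 and c[1]>262][-1:]
    if c: r.append([t,*c[0],*fsolve(lambda q:model(q)-c[0],[.032,0])])
r=np.array(r); print(r); print(r.mean(0))
E
python3 ser.py 14
```

```text
[[ 19.4    290.3273 277.7273   0.0308   0.0498]
 [ 19.45   290.4107 277.3929   0.031    0.0367]
 [ 19.5    290.5    276.6346   0.0308   0.0001]
 [ 19.55   290.8333 276.5185   0.032    0.0156]
 [ 19.6    290.8113 276.4906   0.0319   0.0125]
 [ 19.65   290.6538 276.6346   0.0314   0.0102]
 [ 19.7    290.4912 277.4211   0.0313   0.0438]
 [ 19.75   290.3818 277.6909   0.031    0.0515]
 [ 19.8    290.1481 277.8889   0.0303   0.0466]
 [ 19.85   290.3455 278.2      0.0312   0.0776]
 [ 19.9    290.4815 278.1111   0.0316   0.0823]
 [ 19.95   290.4643 277.7143   0.0314   0.0586]
 [ 20.     290.4107 277.3929   0.031    0.0367]
 [ 20.05   290.4815 276.6852   0.0308   0.0017]]
[ 19.725  290.4815 277.3216   0.0312   0.0374]
```

```bash
python3 ser.py 12 | cut -c1-60
python3 - <<'E'
import sys; sys.argv=["x","0"]
from fer import *
from scipy.optimize import fsolve
S=P("side")
def model(q):
    s,t=q; u=d*np.cos(t)-np.array([0,0,np.sin(t)]); w=np.cross(d,n)*np.cos(t)+d*np.sin(t); return proj(S,[E+(.0735-s)*u+.014*w])[0]
for f in ("side0","s1","last680","last805","last919","last1035","last1150","last1265","last1360","last1555","last1645"):
    c=[c for a,c in fer(cv2.imread(f"pics/{f}.png")) if 275<c[0]<296 and c[1]>269 ][-1]; print(f,fsolve(lambda q:model(q)-c,[.02,0]))
E
```

```text
[[ 20.1    290.6964 276.4821   0.0315   0.0043]
 [ 20.15   290.6842 276.4912   0.0314   0.0041]
 [ 20.2    290.5273 276.7273   0.031    0.0071]
 [ 20.25   290.6071 277.5      0.0318   0.0564]
 [ 20.3    290.3818 277.6909   0.031    0.0515]
 [ 20.35   290.4107 277.7321   0.0312   0.0558]
 [ 20.4    290.4107 277.7143   0.0312   0.0548]
 [ 20.45   290.3818 277.6909   0.031    0.0515]
 [ 20.5    290.4107 277.3929   0.031    0.0367]
 [ 20.55   290.6842 277.0351   0.0318   0.0351]
 [ 20.6    290.6842 276.4912   0.0314   0.0041]
 [ 20.65   290.6842 276.4912   0.0314   0.0041]]
[ 20.375  290.547  277.1199   0.0313   0.0305]
side0 [0.0004 0.1761]
s1 [0.0003 0.1717]
last680 [0.0096 0.1579]
last805 [0.0151 0.1506]
last919 [0.0189 0.1431]
last1035 [0.0234 0.1376]
last1150 [0.0282 0.1288]
last1265 [ 0.0333 -0.118 ]
last1360 [ 0.0366 -0.1433]
last1555 [ 0.0365 -0.1357]
last1645 [ 0.0343 -0.1128]
```

The mandrel now swings freely and with decay about a lean of roughly 0.03 rad, within the limit. I'll leave it there and fetch the clip.

Call:
drive_tool --rows "-0.1 0 0 0; -0.1 0 -0.3 0; -0.1 0 -0.8 0; -0.1 0 -1 0; -0.1 0 -1 0"

```text
time: 21.2
eef_pos: [0.5256, -0.1742, 0.1467]
tcp_rot: [2.481, 1.919, 0.005]
wrist_force: [-0.5, -0.1, 0.1]
grip_width: -0.0003
gripper_force: 0.0
```

Call:
drive_tool --rows "0.2 -0.4 0 0.09; 0.4 -0.8 0 0.18; 0.6 -1 0 0.27; 0.61 -1 0 0.36; 0.61 -1 0 0.45; 0.61 -1 0 0.54; 0.61 -1 0 0.63; 0.61 -1 0 0.726; 0.61 -1 0 0.726; 0.61 -1 0 0.726" --jaw 0.5

```text
time: 22.2
eef_pos: [0.4417, -0.0889, 0.1427]
tcp_rot: [-3.12, -0.363, 0.002]
wrist_force: [-0.1, -0.3, -0.4]
grip_width: 0.0427
gripper_force: 0.0
```

```bash
python3 ser.py 6
python3 - <<'E'
from m2 import *
p,R,s=tool(); print(s["time"],p,np.degrees(np.arctan2(R[1,0],R[0,0])),s["grip_width"],s["q"])
c=P("wrist"); i=imaging.snapshot("wrist"); cv2.imwrite("pics/w4.png",i)
for h in (190,120):
  for r in blobs(i,174,6,170,h,(100,50,560,420),40): print(h,r,onz(c,r[0],.043))
print("proj",proj(c,[[.442,-.088,.043]]))
E
```

```text
[[ 22.2    290.8545 277.4727   0.0327   0.0726]
 [ 22.25   290.6909 276.9273   0.0318   0.0294]
 [ 22.3    290.6538 276.5962   0.0314   0.008 ]
 [ 22.35   290.5273 276.7273   0.031    0.0071]
 [ 22.4    290.6964 277.1607   0.0319   0.0432]
 [ 22.45   290.6545 277.5091   0.032    0.0603]]
[ 22.325  290.6796 277.0655   0.0318   0.0368]
22.5 [ 0.4421 -0.0887  0.1432] 13.11586743490923 0.04316451401500457 [-0.2014  0.1992  2.0767  0.      0.8657  1.1405]
190 ((317.1353759765625, 242.4281768798828), (21.86447525024414, 17.87000274658203), 3.012787342071533) [ 0.4417 -0.0879  0.043 ]
120 ((317.3482971191406, 241.32070922851562), (22.671417236328125, 20.844417572021484), 4.763641834259033) [ 0.4424 -0.0878  0.043 ]
proj [[317.483  241.9861]]
```

View pics/w4.png

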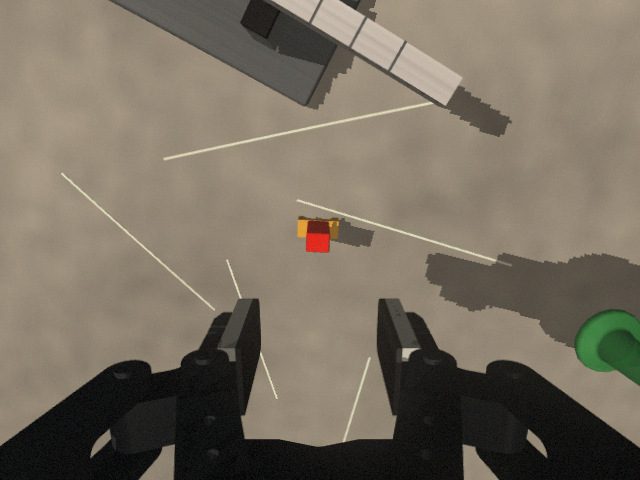

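The wrist view shows the clip's tab at (317,242), square to the jaws and within 1 mm of the finger line. I'll descend and grip it.

Call:
drive_tool --rows "0 0 0.4 0; 0 0 0.8 0; 0 0 1 0; 0 0 1 0"

```text
time: 22.95
eef_pos: [0.4401, -0.0883, 0.0411]
tcp_rot: [-3.12, -0.358, 0.007]
wrist_force: [-0.4, 0.2, -0.1]
grip_width: 0.0429
gripper_force: 0.0
```

Call:
drive_tool --rows "0 0 0.15 0; 0 0 0.29 0; 0 0 0.29 0; 0 0 0.29 0; 0 0 0.29 0"

```text
time: 23.45
eef_pos: [0.443, -0.0889, 0.0154]
tcp_rot: [3.121, 0.357, 0.003]
wrist_force: [-0.6, -0.7, -0.6]
grip_width: 0.0424
gripper_force: 0.0
```

Call:
drive_tool --rows "0 0 0 0; 0 0 0 0; 0 0 0 0; 0 0 0 0; 0 0 0 0; 0 0 0 0" --jaw 0 --newtons 25

```text
time: 24.05
eef_pos: [0.4426, -0.0887, 0.0149]
tcp_rot: [3.121, 0.357, 0.001]
wrist_force: [-0.7, 0.5, 7.7]
grip_width: 0.0134
gripper_force: 27.7
```

Run:
```python
from fer import *
p,R,s=tool(); print(p,s["grip_width"],s["gripper_force"])
c=P("wrist"); i=imaging.snapshot("wrist"); cv2.imwrite("pics/w5.png",i)
```

```text
[ 0.4426 -0.0887  0.0149] 0.013435776800296412 27.722676694393158
```

Call:
drive_tool --rows "0 0 -0.2 0; 0 0 -0.6 0; 0 0 -1 0; 0 0 -1 0"

```text
time: 24.5
eef_pos: [0.4452, -0.0893, 0.1188]
tcp_rot: [3.119, 0.357, 0.012]
wrist_force: [-0.3, -0.2, -1.1]
grip_width: 0.0129
gripper_force: 26.7
```

Call:
drive_tool --rows "0 0 -0.4 0; 0.25 0 -0.65 0; 0.5 0 -0.65 0; 0.5 0 -0.65 0"

```text
time: 24.9
eef_pos: [0.494, -0.0771, 0.1802]
tcp_rot: [3.12, 0.358, 0.006]
wrist_force: [-0.3, -1.3, -0.3]
grip_width: 0.0134
gripper_force: 26.7
```

Call:
drive_tool --rows "0.25 -0.12 0 -0.09; 0.5 -0.24 0 -0.18; 0.75 -0.36 0 -0.27; 0.93 -0.47 0 -0.36; 0.93 -0.47 0 -0.45; 0.93 -0.47 0 -0.54; 0.93 -0.47 0 -0.63; 0.93 -0.47 0 -0.723; 0.93 -0.47 0 -0.723; 0.93 -0.47 0 -0.723; 0.93 -0.47 0 -0.723"

```text
time: 26.0
eef_pos: [0.5704, -0.0107, 0.1789]
tcp_rot: [-2.492, -1.912, 0.001]
wrist_force: [-0.0, -0.2, -1.0]
grip_width: 0.0135
gripper_force: 26.7
```

```bash
cat > m3.py <<'E'
from m2 import *
from fer import E,d,n
p,R,s=tool(); print(s["time"],p,np.degrees(np.arctan2(R[1,0],R[0,0])),s["grip_width"],s["wrist_force"])
c=P("wrist"); i=imaging.snapshot("wrist"); cv2.imwrite("pics/w%d.png"%(s["time"]*100),i)
print("cheek proj",proj(c,[E+.013*n+[0,0,.004],E-.013*n+[0,0,.004]]))
for r in blobs(i,14,30,120,90,(200,20,460,400),30):
    X=onz(c,r[0],.074); print("brass",np.round(r[0],1),np.round(r[1],1),"along",(X-E)@d,"across",(X-E)@n)
print("red",[ (np.round(r[0],1),np.round(r[1],1),round(r[2],1)) for r in blobs(i,174,6,170,60,(200,200,460,480),30)])
h=cv2.cvtColor(i,cv2.COLOR_BGR2HSV); g=i[...,0].astype(float); sat=h[...,1]
for row in range(20,300,20):
    m=(sat[row]<30)&(g[row]>110); z=np.where(m[240:400])[0]+240
    if len(z)>12:
        # longest run
        q=np.split(z,np.where(np.diff(z)>2)[0]+1); q=max(q,key=len); X=[onz(c,(u,row),.082) for u in(q[0]-.5,q[-1]+.5)]
        M=(X[0]+X[1])/2; print(row,q[0],q[-1],"along",round((M-E)@d*1000,1),"across",round((M-E)@n*1000,1),"w",round(np.linalg.norm(X[0]-X[1])*1000,1))
E
python3 m3.py
```

```text
26.0 [ 0.5704 -0.0107  0.1789] 75.00475842219065 0.01346613617846546 [-0.0082 -0.1597 -0.9685]
cheek proj [[296.8358 137.5724]
 [342.8555 137.5855]]
brass [318.5 299.4] [37.2  6.3] along -0.09916832041182257 across 0.000728089431416206
brass [348.  292.5] [10.  5.] along -0.09449711594283834 across -0.017747806098690675
brass [289.  292.5] [ 5. 10.] along -0.09451390567506318 across 0.01921362331851154
brass [342.  137.5] [35. 10.] along 4.658051028134285e-05 across -0.012515870864340774
brass [297.  137.5] [35. 10.] along 3.988891669518078e-05 across 0.012906714833423956
brass [324.  50.] [14. 40.] along 0.0461073960968967 across -0.002183377979546231
red [(array([318.5, 340.5]), array([75., 43.]), 90.0)]
```

```bash
cat > m4.py <<'E'
from m2 import *
from fer import E,d,n
import glob
f=sorted(glob.glob("pics/w????.png"),key=lambda s:int(s[6:10]))[-1]; i=cv2.imread(f); c=P("wrist")
g=cv2.GaussianBlur(i,(1,9),0)[...,0].astype(float)
for row in (75,90,105,120,150,165,180,200,220,240,260):
    q=g[row,285:360]; D=np.diff(cv2.blur(q[None],(2,1))[0]); a,b=285+np.argmax(D),285+np.argmin(D)
    X=[onz(c,(u,row),.082) for u in(a,b)]; M=(X[0]+X[1])/2
    print(row,a,b,"along",round((M-E)@d*1000,1),"across",round((M-E)@n*1000,1),"w",round(np.linalg.norm(X[0]-X[1])*1000,1))
print(g[200,285:360:3].astype(int))
E
python3 m4.py; python3 ser.py 12|cut -c1-60
```

```text
75 310 337 along 32.7 across -2.0 w 14.2
90 310 336 along 25.2 across -1.7 w 13.8
105 310 336 along 17.5 across -1.8 w 14.0
120 302 335 along 9.7 across 0.7 w 17.9
150 309 334 along -6.3 across -1.0 w 13.8
165 308 334 along -14.5 across -0.8 w 14.5
180 308 333 along -22.8 across -0.5 w 14.0
200 308 333 along -34.2 across -0.5 w 14.2
220 308 332 along -45.9 across -0.3 w 13.8
240 307 331 along -57.9 across 0.3 w 14.0
260 307 331 along -70.2 across 0.3 w 14.2
[ 89  88  86  89  85  87  84  75 141 140 138 140 134 135 132 138  74  53
  54  55  54  54  55  68  85]
[[ 26.05   290.7193 277.0702   0.0319   0.0396]
 [ 26.1    290.625  276.9107   0.0315   0.024 ]
 [ 26.15   290.7586 277.1379   0.0321   0.0462]
 [ 26.2    290.8036 277.1071   0.0323   0.0476]
 [ 26.25   290.8036 277.1071   0.0323   0.0476]
 [ 26.3    290.7018 277.0175   0.0318   0.0353]
 [ 26.35   290.625  276.9107   0.0315   0.024 ]
 [ 26.4    290.6607 276.9464   0.0316   0.0284]
 [ 26.45   290.625  276.9107   0.0315   0.024 ]
 [ 26.5    290.7636 277.0364   0.0321   0.0407]
 [ 26.55   290.8036 277.1071   0.0323   0.0476]
 [ 26.6    290.7018 277.0175   0.0318   0.0353]]
[ 26.325  290.716  277.0233   0.0319   0.0367]
```

Run:
```python
from fer import *
i=imaging.snapshot("side"); cv2.imwrite("pics/sa.png",i)
a=cv2.resize(i[180:230,325:385],(720,600),interpolation=cv2.INTER_CUBIC); 
cv2.imwrite("pics/sac.png",a); S=P("side")
for s in (.031,.033):
  for t in (.06,.03,0):
    u=d*np.cos(t)-np.array([0,0,np.sin(t)]); w=np.cross(d,n)*np.cos(t)+d*np.sin(t)
    q=proj(S,[E+(-.15-s)*u+w*.012+k*n for k in(.01,-.004)]); print(s,t,q.ravel(),((q-[325,180])*12).ravel())
```

```text
0.031 0.06 [358.4063 201.8583 351.9724 199.3916] [400.8757 262.2998 323.669  232.699 ]
0.031 0.03 [358.3783 203.8457 351.9698 201.3788] [400.5395 286.1486 323.6372 256.546 ]
0.031 0 [358.3105 205.8702 351.9268 203.4028] [399.7263 310.4425 323.1218 280.8332]
0.033 0.06 [358.8979 201.2407 352.4689 198.7798] [406.7747 254.8878 329.6263 225.357 ]
0.033 0.03 [358.8667 203.2513 352.4632 200.7902] [406.4002 279.0157 329.559  249.4826]
0.033 0 [358.7954 205.2991 352.417  202.8375] [405.5449 303.5897 329.004  274.0495]
```

View pics/sac.png

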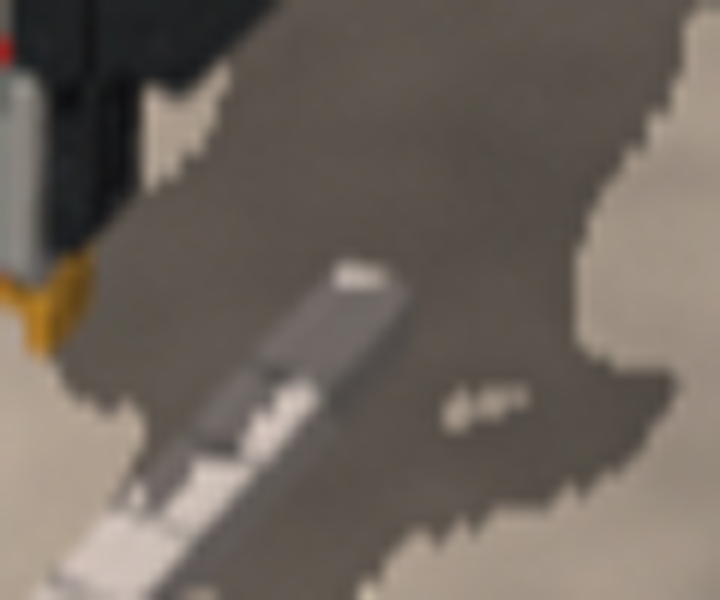

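The crop shows the steel end corners at about (335,260) and (410,283) in crop pixels. That fits a tilt of about 0.02–0.03 rad, so the mandrel is balanced. Now the clip.

Run:
```python
from fer import *
p,R,s=tool(); c=P("wrist"); print(s["time"],p,"tcp along/across",(p-E)@d,(p-E)@n)
for uv,z in(((318.5,299.4),p[2]-.015+.008),((289,292.5),p[2]-.015+.003),((348,292.5),p[2]-.015+.003)):
    X=onz(c,uv,z); print("clip",(X-E)@d,(X-E)@n)
T=E-.0008*d-.00125*n; T[2]=.105; print(shift(T)*10, (R.T@np.array([0,0,-.0135]))*10)
```

```text
26.7 [ 0.5709 -0.0106  0.1793] tcp along/across -0.060141661111741254 0.00027983357018660296
clip -0.0551335061832836 0.0003237344919014857
clip -0.05448088319756504 0.01185998510638154
clip -0.05440493659148731 -0.01121308769473528
[0.5933 0.0172 0.7429] [-0.    -0.     0.135]
```

Call:
drive_tool --rows "0.3 0.01 0 0.014; 0.593 0.017 0 0.014; 0.593 0.017 0 0.014; 0.593 0.017 0.2 0.014; 0.593 0.017 0.4 0.014; 0.593 0.017 0.6 0.014; 0.593 0.017 0.74 0.014; 0.593 0.017 0.74 0.014; 0.593 0.017 0.74 0.014; 0.593 0.017 0.74 0.014"

```text
time: 27.7
eef_pos: [0.5884, 0.0462, 0.1063]
tcp_rot: [2.509, 1.89, 0.002]
wrist_force: [-0.1, -0.5, -0.2]
grip_width: 0.0135
gripper_force: 26.7
```

Run:
```python
from fer import *
from m2 import blobs
p,R,s=tool(); c=P("wrist"); i=imaging.snapshot("wrist"); cv2.imwrite("pics/w7.png",i)
print(s["time"],p,"tcp along/across",(p-E)@d,(p-E)@n,np.degrees(np.arctan2(R[1,0],R[0,0])),s["wrist_force"])
for r in blobs(i,14,30,120,90,(230,100,420,400),20): print(np.round(np.r_[r[0],r[1],r[2]],1), [ (round((X-E)@d*1000,1),round((X-E)@n*1000,1)) for X in (onz(c,r[0],.074),onz(c,r[0],p[2]-.012))])
g=cv2.GaussianBlur(i,(1,5),0)[...,0].astype(float)
for row in (60,100,140,180,200,220,240):
    q=g[row,280:365]; D=np.diff(cv2.blur(q[None],(2,1))[0]); a,b=280+np.argmax(D),280+np.argmin(D); X=[onz(c,(u,row),.082) for u in(a,b)]; M=(X[0]+X[1])/2
    print(row,a,b,round((M-E)@d*1000,1),round((M-E)@n*1000,1),round(np.linalg.norm(X[0]-X[1])*1000,1))
```

```text
27.7 [0.5884 0.0462 0.1063] tcp along/across -0.0007251273116073561 -0.0019034935522551717 73.9836829936283 [-0.1345 -0.4786 -0.2005]
[285.3 276.7  47.7  15.6  86.4] [(np.float64(4.0), np.float64(12.5)), (np.float64(11.8), np.float64(10.7))]
[334.2 286.6  39.5  67.9  40.8] [(np.float64(-1.0), np.float64(-8.9)), (np.float64(7.3), np.float64(-8.2))]
[316.5 187.5  17.   53.   90. ] [(np.float64(43.0), np.float64(-1.9)), (np.float64(46.2), np.float64(-2.0))]
60 358 289 91.0 -5.4 25.1
100 355 290 77.1 -4.8 24.2
140 343 282 62.5 -0.8 23.3
180 356 290 47.2 -4.6 25.8
200 299 334 39.3 -1.9 13.9
220 299 334 31.1 -1.7 14.0
240 343 334 22.6 -10.5 3.7
```

Call:
drive_tool --rows "0 -0.005 0.04 0; 0 -0.005 0.08 0; 0 -0.005 0.11 0; 0 -0.005 0.12 0; 0 -0.005 0.13 0; 0 -0.005 0.135 0; 0 -0.005 0.14 0; 0 -0.005 0.145 0; 0 -0.005 0.145 0; 0 -0.005 0.145 0"

```text
time: 28.75
eef_pos: [0.5873, 0.0464, 0.091]
tcp_rot: [2.509, 1.89, 0.0]
wrist_force: [-0.9, -0.3, 2.4]
grip_width: 0.0139
gripper_force: 27.0
```

```bash
python3 - <<'E'
from fer import *
p,R,s=tool(); print(s["time"],p,"tcp along/across",(p-E)@d,(p-E)@n,s["wrist_force"],s["grip_width"])
E
python3 ser.py 8
```

```text
28.75 [0.5873 0.0464 0.091 ] tcp along/across -0.0007923077857798565 -0.0008136126481965106 [-0.9215 -0.349   2.3541] 0.013882579299349648
[[ 28.75   290.6429 276.9643   0.0316   0.0282]
 [ 28.8    290.7018 277.0175   0.0318   0.0353]
 [ 28.85   290.7193 277.0702   0.0319   0.0396]
 [ 28.9    290.7018 277.0175   0.0318   0.0353]
 [ 28.95   290.7193 277.0702   0.0319   0.0396]
 [ 29.     290.7018 277.0175   0.0318   0.0353]
 [ 29.05   290.7586 277.1379   0.0321   0.0462]
 [ 29.1    290.7018 277.0175   0.0318   0.0353]]
[ 28.925  290.7059 277.0391   0.0319   0.0369]
```

Call:
drive_tool --rows "0 0 0 0; 0 0 0 0; 0 0 0 0; 0 0 0 0; 0 0 -0.05 0; 0 0 -0.15 0; 0 0 -0.35 0; 0 0 -0.7 0; 0 0 -1 0; 0 0 -1 0; 0 0 -1 0" --jaw 0.4

```text
time: 30.25
eef_pos: [0.5876, 0.0465, 0.1921]
tcp_rot: [2.508, 1.89, 0.003]
wrist_force: [-0.3, 0.1, -0.9]
grip_width: 0.0342
gripper_force: 0.0
```

Call:
drive_tool --rows "0 0 -0.3 0; -0.4 0 -0.3 0; -0.8 0 -0.3 0; -0.8 0 -0.3 0;-0.8 0 -0.3 0;-0.8 0 -0.3 0;-0.8 0 -0.3 0;-0.8 0 -0.3 0;-0.8 0 -0.3 0;-0.8 0 -0.3 0;-0.8 0 -0.3 0;-0.8 0 -0.3 0;-0.8 0 -0.3 0"

```text
time: 31.55
eef_pos: [0.5651, -0.0305, 0.2208]
tcp_rot: [2.509, 1.89, 0.0]
wrist_force: [-0.1, 0.3, -0.7]
grip_width: 0.0342
gripper_force: 0.0
```

```bash
python3 ser.py 12
python3 - <<'E'
from m2 import *
from fer import E,d,n
S=P("side"); c=P("wrist"); i=imaging.snapshot("wrist"); j=imaging.snapshot("side"); cv2.imwrite("pics/wf.png",i); cv2.imwrite("pics/sf.png",j)
print("exp tab top",proj(c,[E+[0,0,.049]-.0008*d-.00125*n]),proj(S,[E+[0,0,.049]]))
for h in(190,60): 
  for r in blobs(i,174,6,170,h,(100,20,540,400),30): X=onz(c,r[0],.119); print("tab",np.round(r[0],1),np.round(r[1],1),round(r[2],1),(X-E)@d,(X-E)@n)
for r in blobs(j,174,6,150,60,(260,200,350,300),10): print("side tab",np.round(r[0],1),np.round(r[1],1),r[2])
print(proj(S,[E+[0,0,.033]]))
E
```

```text
[[ 31.55   290.7018 277.0175   0.0318   0.0353]
 [ 31.6    290.7018 277.0175   0.0318   0.0353]
 [ 31.65   290.625  276.9107   0.0315   0.024 ]
 [ 31.7    290.7018 277.0175   0.0318   0.0353]
 [ 31.75   290.7018 277.0175   0.0318   0.0353]
 [ 31.8    290.7018 277.0175   0.0318   0.0353]
 [ 31.85   290.7018 277.0175   0.0318   0.0353]
 [ 31.9    290.7193 277.0702   0.0319   0.0396]
 [ 31.95   290.6607 276.9464   0.0316   0.0284]
 [ 32.     290.7018 277.0175   0.0318   0.0353]
 [ 32.05   290.7018 277.0175   0.0318   0.0353]
 [ 32.1    290.7018 277.0175   0.0318   0.0353]]
[ 31.825  290.6934 277.0071   0.0318   0.0342]
exp tab top [[319.4663 100.9939]] [[303.9046 246.5126]]
tab [318.3 101.3] [23.5 20.5] 2.7 -0.0009480634642466655 -0.0005949500550943394
tab [318.5 102. ] [22. 25.] 90.0 -0.0013175524212797013 -0.0007132679990486745
side tab [304.5 251. ] [ 9. 18.] 0.0
[[303.9704 253.2043]]
```

```bash
python3 -c "
from cell import workorder
print(workorder.job_done())"
```

```text
the job is handed in; nothing more can be done
None
```

I handed the job in at about 32 s, without seeing a verdict: the mandrel rests on the edge at about 0.03 rad (limit 0.06), with the clip astride it about 1 mm from the edge's middle, and nothing touching either.

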